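# Un-nest a tote, turn it half round and snap it onto a full one

### The arm

A 6-joint arm with a two-finger parallel gripper is mounted at the origin on a cart in front of the work surface, level with it; the furniture and walls round the work are solid. World frame = base frame: x ahead of the robot, y to its left, z up, the work surface at z = 0. Lengths are in m, angles in rad, forces in N, time in s.
With the tool pointing down it reaches from about 0.35 to 0.975 m from the base axis. Payload 4.9 kg.
Tool frame: the origin (TCP) lies midway between the tips of the shut fingers; the grasp point (between the pads) lies behind it (manip.tcp_to_grasp is the z of the grasp point in the tool frame, in m); z points along the fingers, y is the direction in which the jaws open and shut (so a half turn about z gives the same grasp; the last joint's range is limited). The gripper opens to 85 mm and grips with 20 to 120 N. Pads are 22 mm wide; open, the fingers measure 114 mm over their backs; the gripper's body (76 mm by 85 mm) begins 54 mm behind the grasp point. The pads swing forward as they close: fully open they stand 13 mm farther back than shut.
Start: joints at [1.049, 0.053, 1.613, -0, 1.476, -0.119], TCP at [0.245, 0.575, 0.231] pointing down, gripper open.
Joint ranges: [-3.01, 3.01], [-1.01, 2.22], [0.06, 2.58], [-1.02, 4.17], [0.09, 2.62], [-3.14, 3.14]. Speed limits (rad/s): [2.57, 2.57, 3.14, 3.14, 3.14, 3.14].

### API

Orientations are given as a unit quaternion [w, x, y, z].
In Python, from plant import status, vision, order, regions_of, manip gives the robot as it stands. The module is installed in compiled form; this text tells all that it offers.
- The arm moves only by the shell command python3 -m crank 'ROWS'. ROWS is JSON, one flat list of numbers, 5 for each row, row after row: the shift along the tool's x, y, z in mm, then the turn about the tool's z in degrees, then the opening in per cent of the stroke, from 0 (shut) to 100 (fully open). In form: [tx, ty, tz, yaw, fingers, tx, ty, tz, yaw, fingers, ...]. A call has exactly 10 rows; each row is the pose to reach, as a shift and turn from the pose commanded when the call began, along the tool's axes at that moment; what a row does not reach only later rows make up. A row lasts 1/10 s, in which the tool goes at most 50 mm and 8.59 degrees, less where a joint would pass 70% of its speed; a pose out of reach is approached as far as the arm can. A call with a gripper value outside its range is refused whole. The fingers move at their own pace and stop on an object; the grip force is fixed at half the most. Time passes only in rows, so rows that repeat a pose let the fingers close, or fill a call up. It gives the time, the measured TCP pose, the force and the opening at its end, in the units of the state.
- status.state(): the state, without advancing time (a new reading comes with each control period).
- vision.grab_frame(name): name is "side" or "top" or "wrist"; returns (picture, depth): 384x512x3 uint8, red, green, blue; 384x512 float32, m along the optical axis (not along the pixel's ray), 0 where there is no reading.
- vision.get_calibration(name): a dict with "camera_matrix" (3x3 intrinsics, pixels), "R" (3x3) and "t" (3): a world point X has camera coordinates R X + t. Camera axes: x right, y down, z forward; pixel columns grow to the right and rows downward; lengths in m; the calibration is good to about 2 mm. The wrist camera is an equidistant fisheye: a pixel r from the principal point sees the ray r / f radians off the axis. A picture is of the moment at which its call begins: read the wrist's pose just before it. get_calibration takes no time and is no camera call; for the wrist camera it gives the pose at the moment of the call.
- order.job_done(): hands the job in, once; it reports no verdict.
Trained networks look in the newest picture that a camera, given by its name, has taken for a name from the list of things; names that differ only in an ending like _2 or _b are one class to them, and where a whole thing is asked for, a point or a joint stands for the part that bears it (a point fixed in the world has none). Each returns a list of dicts, best first, with "confidence" (0 to 1); they miss things now and then, are a little off and sometimes report something else, mostly with a low value. They report only what shows in the picture. A call takes as long as a camera call. They do not tell look-alikes from the thing itself.
- regions_of(camera, name): "region" (384x512 bool, what is visible of it) and "extent" ([centre column, centre row, width, height] in pixels, round what is visible of it).
The state is a dict: "time": time; "joint_pos": joint angles; "joint_vel": joint speeds; "joint_efforts": joint torques, N m; "tool_pos": TCP position; "tool_rot": TCP orientation; "contact_force": force on the tool from outside, world axes, zero at the start; "ft_torque": the same for the moment, N m; "gripper_width": opening from 0.0 (shut) to 1.0 (fully open).
Only numpy, scipy, OpenCV 4.12 (cv2) and the standard library are available. Lean on these libraries where they do the work, as an engineer would, in place of code of your own. Each camera call takes 0.05 s, during which the arm holds its last target. There are 200 camera calls.

### The job

The grey tote that holds the red-capped jar is full, so nothing may be nested into it: lift the empty blue tote out of the other grey tote, turn it half round, so that its orange end comes over the full tote's plain end, and set it on the full tote. Feel its feet along until they drop between the black locating lips, then press it down gently, never forcing it, until it sits level and fully home and the spring catch has snapped over its end rib. Let go, and leave both grey totes, the parts and the tools about them where they are.

Things in the scene. Friction and masses are not known exactly. Their poses are not given: they have to be found in the camera images.
- spare_middle (a point): middle of the empty blue tote: 35 mm above its feet, on its centre line. x to its orange end, y across, z up. Tote 136 x 64 x 70 mm, flat 14 mm deep rim at its top to grip across y (64 mm wide; side ribs only beyond 28 mm from mid-length); 0.22 kg. Starts nested in store_tote, ends alike, 34 mm proud of its rim; it lifts straight out. Same mould as the grey totes.
- spare_orange_end (a point): middle of the outer face of the blue tote's orange end rim, 68 mm along x from spare_middle and 28 mm higher
- spare_tote: the same blue tote; origin between its feet. Feet 10.5 mm high: two at the corners of the orange end, one mid plain end, centred 52 mm from mid-length. Each end has a rib 36 to 38.5 mm above the feet, as far out as the rim (68 mm)
- kit_tote: full grey tote, loose, same mould; origin under its centre, x to its orange end. Same way round a tote would nest onto the parts; turned, its feet stand on ledges inside both ends, 46 mm up: home is spare_middle 81 mm above this origin. Side play 2 mm. A black stacking frame lies on the ledges: its lips, 8.5 mm high, leave the feet 1 mm each way along x
- catch (a joint): spring catch on the black frame at the full tote's orange end, flat top 94 mm above the bench; m, 0 = forward, grows as it is pushed out along +x. The rib of the tote pressed down wedges it back over the last 10 mm (6 to 12 N down), then it snaps over it; too near, the rib lands on its flat top. Frame, lips and catch together stand up to 5.5 mm either way along x, held by friction: not measured
- store_tote: empty grey tote, loose, in which the blue one starts nested; origin under its centre, x to its orange end, rim 70 mm high
- jar_balls: amber jar with red cap in the full tote, 32 mm across, 41 mm high, standing 13 mm above the bench; origin under it. Its top is 2.5 mm below the stacked tote's floor
- nippers_orange: small orange-handled nippers, 120 x 50 x 11 mm, lying flat
- tape_roll: black tape roll, 73 mm across, 19 mm high, lying flat
- hex_key: black L-shaped hex key, 95 x 33 x 8 mm
- tweezers: steel tweezers, 122 x 12 x 8 mm
- esd_brush: black brush, 115 x 16 x 25 mm
- box_cutter: red box cutter, 96 x 19 x 13 mm
There are look-alikes about, which are no part of the job. There is more than one size of the spare_tote; the job needs the larger.

How it is judged:
On the way:
1. the blue tote is lifted clear of the tote it was nested in (z of spare_middle in the frame of store_tote above 0.115 m), for 0.1 s.
At the end, for the whole second after the job is handed in: The blue tote stands released and at rest on the full tote, turned half round (orange end over the plain end), level within 2 degrees, within 1.5 mm of fully home and 5 mm sideways, with the catch sprung forward (under 1.5 mm) over its rib; the full tote is upright, its jar still standing in it (z of spare_middle in the frame of kit_tote between 0.079 and 0.0825 m and y of spare_middle in the frame of kit_tote between -0.005 and 0.005 m and x of spare_orange_end in the frame of kit_tote below -0.056 m and angle between each of spare_middle, kit_tote's own z axis and vertical below 0.035 rad and value of joint catch below 0.0015 m and linear speed of spare_tote below 0.02 m/s and angle between jar_balls's own z axis and vertical below 0.2 rad and z of jar_balls in the frame of kit_tote below 0.02 m); the robot touches nothing.
It fails at once if the blue tote is forced or dropped onto the full tote (over 50 N between them) (contact force between spare_tote and kit_tote above 50 N).
It fails at once if the blue tote presses on the jar (over 4 N) (contact force between spare_tote and jar_balls above 4 N).
It fails at once if a grey tote is shoved over 40 mm from its place or tipped over 20 degrees (distance of any of kit_tote, store_tote from where it was at the start of the episode above 0.04 m or angle between any of kit_tote, store_tote's own z axis and vertical above 0.35 rad).
It fails at once if a tool lying about is moved over 30 mm (distance of any of nippers_orange, tape_roll, hex_key, tweezers, esd_brush, box_cutter from where it was at the start of the episode above 0.03 m).
It also fails if it takes over 61 s, if anything falls off the work surface, if the arm or the gripper's body presses on something with over 40 N, if the wrist force passes 120 N, or if a joint passes its speed limit or range.

## Working session

There is one attempt and no reset: what is moved stays moved. The work goes in short steps, Python scripts to look and compute and a shell command to move; the robot and the scene stay as the last step left them, time stands still between calls to the robot, and variables do not carry over. Pictures are saved under pics/ and viewed, on a budget of 10 in all, crops included, one or two more only if the job needs it, and the job is handed in when it is done.

```bash
mkdir -p pics; cat > h.py <<'E'
import numpy as np, cv2
from plant import status, vision, order, regions_of, manip
def rays(cal,uv):
    pass
def world(name,d,cal,mask=None):
    K=cal["camera_matrix"];R=np.array(cal["R"]);t=np.array(cal["t"])
    v,u=np.mgrid[0:384,0:512]
    x=(u-K[0][2])/K[0][0];y=(v-K[1][2])/K[1][1]
    if name=="wrist":
        r=np.hypot(x,y)+1e-9;s=np.tan(np.minimum(r,1.5))/r;x=x*s;y=y*s
    P=np.stack([x*d,y*d,d],-1)
    return (P-t)@R
def look(name):
    cal=vision.get_calibration(name);p,d=vision.grab_frame(name)
    return p,d,world(name,d,cal)
E
python3 - <<'E'
from h import *
print(status.state()); print(manip.tcp_to_grasp)
ims=[]
for n in("top","side"):
    p,d,W=look(n); np.savez(f"{n}0.npz",p=p,d=d,W=W)
    cv2.imwrite(f"pics/{n}0.png",cv2.cvtColor(p,cv2.COLOR_RGB2BGR))
    for nm in("spare_tote","kit_tote","store_tote","jar_balls","catch","spare_orange_end"):
        for q in regions_of(n,nm)[:4]:
            m=q["region"]&(d>0); print(n,nm,round(q["confidence"],2),np.round(q["extent"]),np.round(np.median(W[m],0),3) if m.any() else None, np.round(np.percentile(W[m],98,axis=0),3) if m.any() else None)
E
```

```text
{'time': 0.0, 'joint_pos': array([ 1.04900941e+00,  5.33564936e-02,  1.61429915e+00, -3.44561871e-05,
        1.47599530e+00, -1.19013924e-01]), 'joint_vel': array([-0.00164445, -0.00117665, -0.00054009, -0.00208969, -0.00052478,
        0.00153836]), 'joint_efforts': array([-1.25024893e-03, -3.93687129e+01, -3.70172381e+01, -1.11821232e-04,
        7.29892374e-03, -1.10685187e-05]), 'tool_pos': array([0.24468455, 0.57443319, 0.23006017]), 'tool_rot': array([-3.07848906e-04,  2.00026277e-01,  9.79789992e-01, -9.82170645e-04]), 'contact_force': array([-0.12724839, -0.25023054,  0.2634477 ]), 'ft_torque': array([ 0.02174632, -0.03806083, -0.04047753]), 'gripper_width': 0.9965421899285021}
-0.0187
top spare_tote 0.77 [164. 147.  38.  32.] [0.609 0.23  0.021] [0.643 0.271 0.053]
top spare_tote 0.67 [173. 199.  51.  41.] [0.463 0.2   0.061] [0.505 0.259 0.105]
top kit_tote 0.82 [272. 189.  53.  31.] [ 0.49  -0.083  0.046] [ 0.523 -0.004  0.093]
top store_tote 0.46 [198. 205.  10.  21.] [0.441 0.128 0.061] [0.466 0.136 0.073]
top catch 0.4 [174. 199.  54.  41.] [0.463 0.199 0.062] [0.504 0
[... 336 characters left out ...]
 0.272 0.053]
side spare_tote 0.63 [233. 165.  20.  26.] [0.463 0.226 0.086] [0.508 0.261 0.105]
side kit_tote 0.71 [279. 207.  34.  50.] [ 0.487 -0.074  0.052] [0.554 0.092 0.092]
side kit_tote 0.34 [284. 272.  44.  23.] [ 0.392 -0.294  0.009] [ 0.456 -0.283  0.013]
side store_tote 0.61 [235. 185.  26.  22.] [0.439 0.134 0.046] [0.47  0.167 0.071]
side jar_balls 0.59 [272. 207.  14.  13.] [ 0.481 -0.071  0.052] [ 0.492 -0.052  0.056]
side catch 0.27 [324. 279.  37.  23.] [ 0.458 -0.381  0.019] [ 0.494 -0.341  0.023]
side spare_orange_end 0.72 [233. 165.  20.  29.] [0.463 0.226 0.085] [0.508 0.4   0.105]
side spare_orange_end 0.56 [271. 171.  16.  22.] [0.607 0.231 0.039] [0.643 0.272 0.053]
```

```bash
python3 - <<'E'
import cv2
p=cv2.imread("pics/top0.png")[120:250,110:330]
cv2.imwrite("pics/crop1.png",cv2.resize(p,None,fx=3.6,fy=3.6,interpolation=cv2.INTER_CUBIC))
import numpy as np
z=np.load("top0.npz");W=z["W"];p=z["p"]
# blue rim points and kit rim
def box(m,n):
    P=W[m]; r=cv2.minAreaRect((P[:,:2]*1000).astype(np.float32)); print(n,m.sum(),np.round(r[0],1),np.round(r[1],1),round(r[2],1), np.round(np.median(P[:,2]),4))
X,Y,Z=W[...,0],W[...,1],W[...,2]
box((abs(X-.463)<.08)&(abs(Y-.2)<.09)&(Z>.095)&(Z<.115),"blue rim")
k=(abs(X-.49)<.07)&(abs(Y+.083)<.1)&(Z>.060)&(Z<.1); box(k,"kit rim")
hsv=cv2.cvtColor(p,cv2.COLOR_RGB2HSV)
o=(hsv[...,0]>3)&(hsv[...,0]<22)&(hsv[...,1]>150)&(hsv[...,2]>110)
n,l,s,c=cv2.connectedComponentsWithStats(o.astype(np.uint8))
for i in range(1,n):
    if s[i,4]>12: print("orange",c[i].round(),s[i,4],np.round(np.median(W[l==i],0),3))
E
```

```text
blue rim 253 [462.4 191.8] [137.7  64.1] 70.3 0.1026
kit rim 333 [488.8 -72.3] [151.   64.2] 81.3 0.0702
orange [262.   0.] 30 [ 0.857 -0.045  0.347]
orange [279.   0.] 30 [ 0.857 -0.079  0.346]
orange [240.  89.] 14 [0.763 0.011 0.069]
orange [250.  92.] 138 [ 0.752 -0.012  0.076]
orange [274.  97.] 127 [ 0.737 -0.081  0.075]
orange [292. 103.] 102 [ 0.726 -0.13   0.062]
orange [292. 114.] 99 [ 0.694 -0.129  0.063]
orange [152. 138.] 58 [0.631 0.265 0.046]
orange [118. 150.] 96 [0.6   0.364 0.03 ]
orange [115. 163.] 61 [0.562 0.372 0.03 ]
orange [150. 190.] 123 [0.482 0.253 0.096]
orange [266. 192.] 25 [ 0.477 -0.056  0.04 ]
orange [355. 224.] 85 [ 0.388 -0.319  0.008]
orange [344. 226.] 86 [ 0.38  -0.285  0.008]
orange [126. 227.] 17 [0.377 0.351 0.003]
```

View pics/crop1.png

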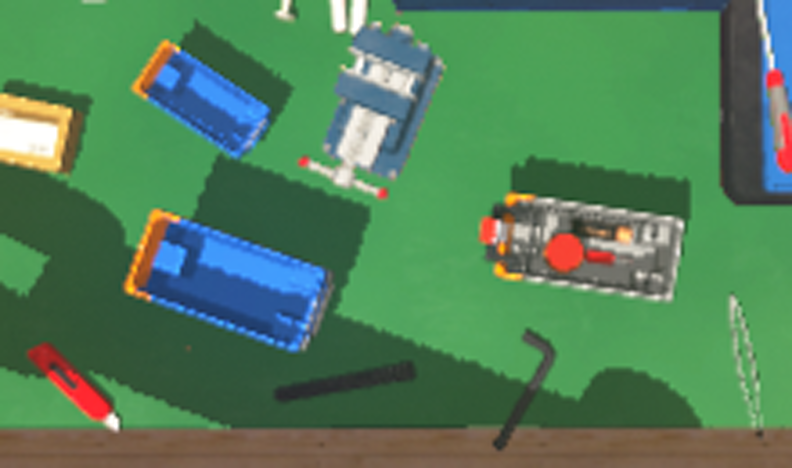

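View pics/side0.png

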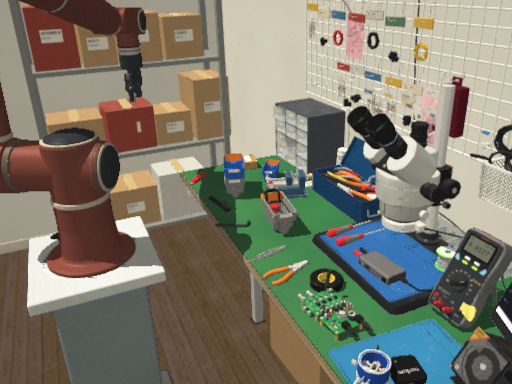

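Crop 1 and the side view give these candidates for "blue tote":
- The larger nested one is at top pixel (174,199), with its rim 104 mm up, 138 x 64 mm.
- The smaller look-alike is at (165,147), standing on the bench with its rim at about 53 mm.

I choose (174,199). Its orange end points to +y (yaw about 70°). The full tote with the red cap is at (272,189), with its orange end and catch also at +y (about 81°). I'll take a closer look above the full tote first.

```bash
python3 -m crank '[-24,-25,-7,0,100,-48,-50,-14,0,100,-72,-75,-21,0,100,-96,-100,-28,0,100,-120,-125,-35,0,100,-144,-150,-42,0,100,-168,-175,-49,0,100,-192,-200,-56,0,100,-216,-225,-63,0,100,-240,-250,-70,0,100]'
python3 -m crank '[-24,-25,0,0,100,-48,-50,0,0,100,-72,-75,0,0,100,-96,-100,0,0,100,-120,-125,0,0,100,-144,-150,0,0,100,-168,-175,0,0,100,-192,-200,0,0,100,-216,-225,0,0,100,-239,-249,0,0,100]'
python3 - <<'E'
from h import *
print(status.state()["tool_pos"],status.state()["tool_rot"],status.state()["joint_pos"])
c=vision.get_calibration("wrist");print(c)
p,d,W=look("wrist"); np.savez("w1.npz",p=p,d=d,W=W)
cv2.imwrite("pics/w1.png",cv2.cvtColor(p,cv2.COLOR_RGB2BGR))
for nm in("kit_tote","jar_balls","catch","spare_tote"):
    for q in regions_of("wrist",nm)[:3]:
        m=q["region"]&(d>0); print(nm,round(q["confidence"],2),np.round(q["extent"]),np.round(np.median(W[m],0),3))
E
```

```text
time: 1.7
tool_pos: [0.368, 0.2496, 0.3018]
tool_rot: [0.0, 0.2, 0.98, 0.0]
contact_force: [0.8, 0.2, 0.5]
gripper_width: 1.001
time: 2.7
tool_pos: [0.4904, -0.0734, 0.3015]
tool_rot: [0.0, 0.2, 0.98, 0.0]
contact_force: [0.8, -0.6, 0.5]
gripper_width: 1.002
[ 0.49037266 -0.07340901  0.30151882] [3.03884375e-04 2.00258030e-01 9.79743144e-01 8.07866116e-06] [-2.98849991e-01 -2.94701136e-01  1.81533554e+00  7.51728106e-05
  1.62035492e+00 -1.46640000e+00]
{'camera_matrix': array([[297.31863964,   0.        , 259.36578541],
       [  0.        , 297.31863964, 190.73656722],
       [  0.        ,   0.        ,   1.        ]]), 'R': array([[ 3.92605492e-01,  9.19706945e-01,  2.51704492e-04],
       [ 8.80410463e-01, -3.75909683e-01,  2.89083599e-01],
       [ 2.65966811e-01, -1.13274205e-01, -9.57303823e-01]]), 't': array([-0.12538212, -0.51763828,  0.30663826])}
kit_tote 0.87 [259. 159. 125.  70.] [ 0.492 -0.079  0.048]
kit_tote 0.17 [ 93. 210.  39.  44.] [ 0.462 -0.371  0.018]
jar_balls 0.6 [264. 149.  26.  26.] [ 0.481 -0.06   0.053]
catch 0.66 [312. 151.  16.  17.] [ 0.497 -0.007  0.093]
spare_tote 0.69 [430.  72.  92.  58.] [0.462 0.204 0.073]
spare_tote 0.59 [455. 157.  55.  47.] [0.613 0.233 0.028]
```

View pics/w1.png

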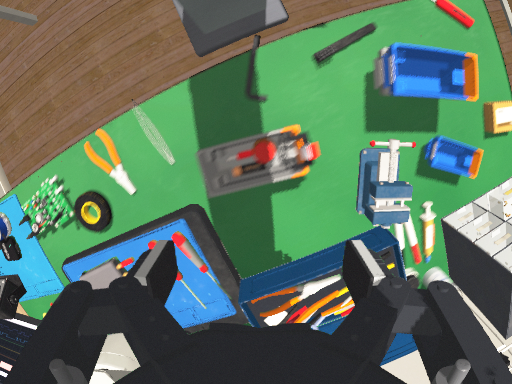

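The wrist view shows the full tote at (259,159), with its orange end and catch at (312,151) and the jar cap at (264,149). The big blue tote is at (430,72).

```bash
python3 - <<'E'
from h import *
z=np.load("w1.npz");W=z["W"];p=z["p"]
X,Y,Z=W[...,0],W[...,1],W[...,2]
near=(abs(X-.49)<.06)&(abs(Y+.08)<.09)
m=near&(Z>.064)&(Z<.076)
r=cv2.minAreaRect((W[m][:,:2]*1000).astype(np.float32));print(m.sum(),r)
m2=(abs(X-.46)<.09)&(abs(Y-.19)<.1)&(Z>.097)&(Z<.112)
print(m2.sum(),cv2.minAreaRect((W[m2][:,:2]*1000).astype(np.float32)),np.median(Z[m2]))
# kit height map in kit frame
r0=r; a=np.deg2rad(r[2] if r[1][0]>r[1][1] else r[2]+90); 
c=np.array(r[0])/1000;e=np.array([np.cos(a),np.sin(a)])
if e[1]<0:e=-e
f=np.array([-e[1],e[0]]);print("yaw",np.degrees(np.arctan2(e[1],e[0])))
k=near&(Z>.005); q=W[k][:,:2]-c; u=q@e*1000; v=q@f*1000; h=Z[k]*1000
H=np.full((20,44),0.)
for a_,b_,h_ in zip(u,v,h):
    i=int((b_+40)//4);j=int((a_+88)//4)
    if 0<=i<20 and 0<=j<44:H[i,j]=max(H[i,j],h_)
print("u  ",*["%3d"%(j*4-88) for j in range(44)])
for i in range(20):print("%3d"%(i*4-40),*["%3d"%x for x in H[i]])
# color render, rectified at z=0.07 plane? use image crop
y0=105;cv2.imwrite("pics/w1c.png",cv2.resize(cv2.cvtColor(p[110:210,185:335],cv2.COLOR_RGB2BGR),None,fx=5,fy=5,interpolation=cv2.INTER_CUBIC))
E
```

```text
1137 ((487.50457763671875, -75.40341186523438), (146.8190460205078, 64.5451431274414), 81.47599792480469)
904 ((461.6025085449219, 190.14207458496094), (137.56080627441406, 64.84764099121094), 70.15645599365234) 0.1023750714493811
yaw 81.47599792480469
u   -88 -84 -80 -76 -72 -68 -64 -60 -56 -52 -48 -44 -40 -36 -32 -28 -24 -20 -16 -12  -8  -4   0   4   8  12  16  20  24  28  32  36  40  44  48  52  56  60  64  68  72  76  80  84
-40   0   0   0   0   0   0   0   0   0   0   0   0   0   0   0   0   0   0   0   0   0   0   0   0   0   0   0   0   0   0   0   0   0   0   0   0   0   0   0   0   0   0   0   0
-36   0   0   0   0   0   0   0   0   0   0   0   0   0   0   0   0   0   0   0   0   0   0   0   0   0  67  67   0   0  67   0   0   0   0   0   0   0   0   0   0   0   0   0   0
-32   0   0   0  69  69  70  69  69  70  69  70  70  69  69  70  69  70  69  69  69  70  69  69  70  69  70  70  69  69  69  69  69  70 368 365 362 390 373 374 372   0   0   0   0
-28   0   0   0  69  69  70  64  62  62  60  61  67  60  63  63  59  61  57  58  62  60  57  66  60  60  58  56  59  59  61  57
[... 2232 characters left out ...]
  69 386 409 409 409 409 408  49  49  50  50  49  50  49  50  48  50  50  48  48  49  50  50  49  49  49  49  50  50  49   0  40  69  70   0   0   0   0   0   0
 28   0   0   0  67  70  70  70  70  71  69  69  69  69  70  70  69  69  70  69  69  69  70  69  69  70  70  70  69  71  70  71  69  70  70  69  70  70  69   0   0   0   0   0   0
 32   0   0   0   0  67  69  67  68  66   0  58  60  67  68   0   0   0   0   0   0   0   0   0   0   0   0   0   0   0   0   0   0  63  69   0   0   0   0   0   0   0   0   0   0
 36   0   0   0   0   0   0   0   0   0   0   0   0   0   0   0   0   0   0   0   0   0   0   0   0   0   0   0   0   0   0   0   0   0   0   0   0   0   0   0   0   0   0   0   0
```

View pics/w1c.png

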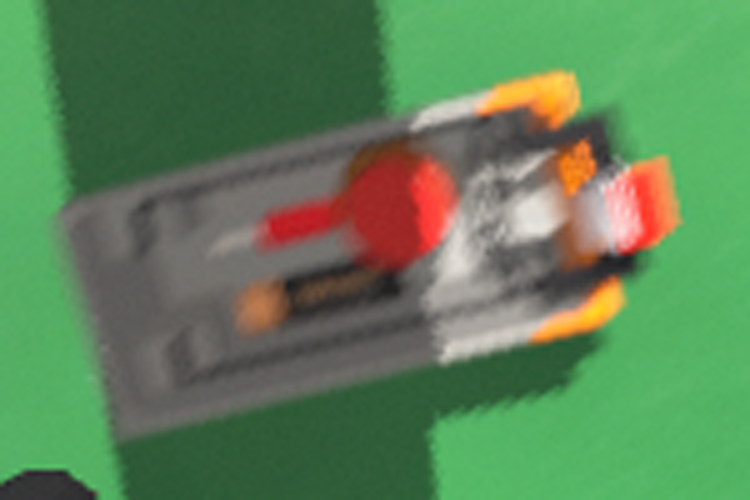

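```bash
python3 -m crank '[-8,8,30,0,100,-15,15,60,0,100,-23,20,90,0,100,-30,22,120,0,100,-30,22,120,0,100,-30,22,120,0,100,-30,22,120,0,100,-30,22,120,0,100,-30,22,120,0,100,-30,22,120,0,100]'
cat > kit.py <<'E'
from h import *
p,d,W=look("wrist"); np.savez("w2.npz",p=p,d=d,W=W)
X,Y,Z=W[...,0],W[...,1],W[...,2]
near=(abs(X-.49)<.06)&(abs(Y+.08)<.09)&(Z<.12)
a=np.deg2rad(81.47);c=np.array([.4867,-.0807])
# refine yaw & side centre from side rims
for it in range(3):
    e=np.array([np.cos(a),np.sin(a)]);f=np.array([-e[1],e[0]])
    q=W[...,:2]-c;u=q@e*1000;v=q@f*1000
    rim=near&(Z>.066)&(Z<.0735)
    lo=[];hi=[];B=np.arange(-55,35,5)
    for b in B:
        s=v[rim&(u>b)&(u<b+5)]; lo.append(np.percentile(s,2) if len(s) else np.nan);hi.append(np.percentile(s,98) if len(s) else np.nan)
    lo=np.array(lo);hi=np.array(hi);k=~np.isnan(hi)
    sl=np.polyfit(B[k],hi[k],1)[0];k2=~np.isnan(lo);sl2=np.polyfit(B[k2],lo[k2],1)[0]
    s=u[rim&(u<-55)&(abs(v)<28)];pl=np.percentile(s,2)
    ends=[np.percentile(u[rim&(u>40)&(abs(v-o)<4)],98) for o in(-28,28) if (rim&(u>40)&(abs(v-o)<4)).sum()>5]
    mid=(np.nanmedian(lo)+np.nanmedian(hi))/2
    print("slopes",sl,sl2,"side",np.nanmedian(lo),np.nanmedian(hi),"plain",pl,"orange",ends)
    a+=(sl); c=c+f*mid/1000+e*(pl+68)/1000
print("kit",c,np.degrees(a)); e=np.array([np.cos(a),np.sin(a)]);f=np.array([-e[1],e[0]])
q=W[...,:2]-c;u=q@e*1000;v=q@f*1000
for v0 in range(-28,29,4):
    s=near&(abs(v-v0)<2)
    o=[]
    for u0 in list(range(-66,-38,2))+[None]+list(range(34,84,2)):
        if u0 is None:o.append("|");continue
        t=s&(u>=u0)&(u<u0+2);o.append("%2d"%(1000*np.median(Z[t])) if t.any() else "--")
    print("%3d"%v0,*o)
print("cols -66..-40 | 34..82")
np.savez("kitpose.npz",c=c,a=a)
m=cv2.getPerspectiveTransform
g=6;G=np.zeros((80*g//1,180*g//2*1,3),np.uint8)
r=cv2.cvtColor(p,cv2.COLOR_RGB2BGR);ys,xs=np.nonzero(near);y0,y1,x0,x1=ys.min(),ys.max(),xs.min(),xs.max()
C=r[y0:y1,x0:x1];k=min(800/C.shape[1],600/C.shape[0]);cv2.imwrite("pics/w2.png",cv2.resize(C,None,fx=k,fy=k,interpolation=cv2.INTER_CUBIC));print(x0,y0,k)
E
python3 kit.py
```

```text
time: 3.95
tool_pos: [0.5266, -0.0636, 0.1824]
tool_rot: [0.001, 0.2, 0.98, -0.0]
contact_force: [1.0, -0.1, -0.3]
gripper_width: 0.997
slopes -2.853665009389183e-05 -0.0023881666895304663 side -31.58262710243139 31.789165750173773 plain -66.85137944145909 orange [np.float64(67.78710645633791), np.float64(68.7569784283456)]
slopes 0.0004503535354775068 -0.004478675008358939 side -31.669120910086484 31.686220519199352 plain -67.99610804656942 orange [np.float64(66.66575800990749), np.float64(67.61737634227602)]
slopes -4.099713602763556e-06 -0.004933122709254671 side -31.668837092024994 31.664205951355367 plain -68.00275167610685 orange [np.float64(66.64862132333224), np.float64(67.62455614382652)]
kit [ 0.48676225 -0.07954671] 81.49393343097317
-28 69 62 61 60 57 57 58 60 58 60 58 60 60 58 | 57 56 56 57 58 58 56 55 58 59 60 59 59 62 68 68 68 -- -- -- -- -- -- -- --
-24 66 57 45 44 44 45 45 49 48 46 45 46 42 32 | 25 25 25 26 29 48 27 25 26 11 15 24 34 71 66 69 69 -- 72 71 71 71 -- -- --
-20 65 57 46 45 45 44 45 52 51 45 45 45 41 26 | 12 11 11 11 12 48 12 12 61 71 71 50 41 71 72 72 71 
[... 847 characters left out ...]
4 51 62 68 70 80 85 86 82 92 92 92 92
 12 66 56 46 35 45 45 39 40 52 45 45 45 40 26 | 11 12 16 20 27 48 33 12 16 27 27 29 38 49 60 68 68 72 72 73 78 72 -- -- --
 16 66 56 46 44 44 44 -- 53 53 47 45 45 39 26 | 12 12 12 11 12 49 12 11 62 72 71 71 71 72 71 72 71 71 72 72 72 72  2 -- --
 20 66 57 47 45 45 45 44 53 53 46 45 45 40 25 | 11 12 12 12 13 49 30 12 49 72 71 71 71 72 71 71 72 72 72 72 71  1  0  1  0
 24 67 58 48 45 44 44 45 45 49 47 44 45 45 29 | 37 49 47 47 48 48 49 49 49 23 19 29 38 49 61 68 68 67 -- --  1  1  1  1  0
 28 69 68 64 68 58 51 67 57 68 59 68 64 61 48 | 64 65 67 64 61 63 68 68 68 68 68 66 68 68 69 69 68 -- -- --  0  0  1  0  1
cols -66..-40 | 34..82
141 64 3.821656050955414
```

View pics/w2.png

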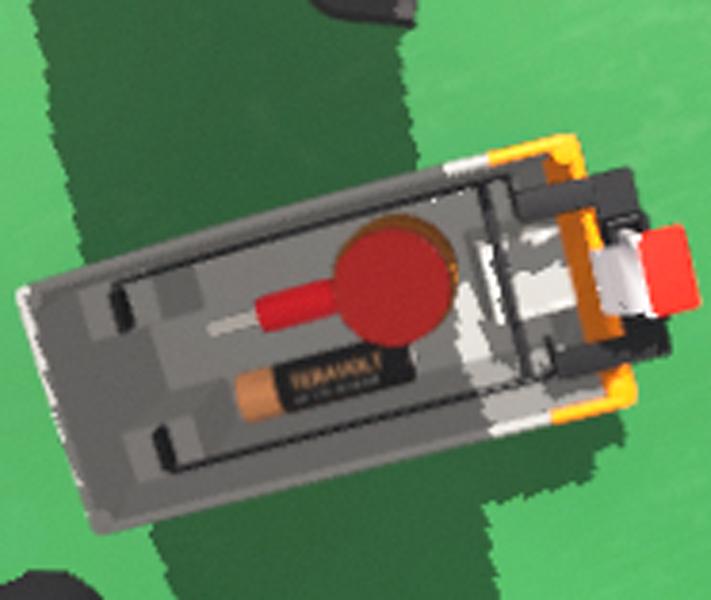

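The close view shows two black lips at the plain end (crop (120,307) and (163,447)), one cross lip at the orange end (about (505,290)), and the catch (about (625,260)). The lips lie about 2.6 mm off centre towards the plain end. Now I'll go over the blue tote.

```bash
python3 -m crank '[0,0,-40,-8,100,20,25,-78,-17,100,40,50,-78,-25,100,60,75,-78,-34,100,80,105,-78,-42,100,100,135,-78,-51,100,120,165,-78,-59,100,140,190,-78,-68,100,160,210,-78,-76,100,160,210,-78,-84,100]'
python3 -m crank '[0,0,0,-8,100,0,0,0,-9.3,100,0,0,0,-9.3,100,0,0,0,-9.3,100,0,0,0,-9.3,100,0,0,0,-9.3,100,0,0,0,-9.3,100,0,0,0,-9.3,100,0,0,0,-9.3,100,0,0,0,-9.3,100]'
cat > blue.py <<'E'
from h import *
z=np.load("w2.npz");W=z["W"];k=np.load("kitpose.npz");c,a=k["c"],k["a"]
e=np.array([np.cos(a),np.sin(a)]);f=np.array([-e[1],e[0]])
q=W[...,:2]-c;u=q@e*1000;v=q@f*1000;Z=W[...,2]
for n,m in(("plain-",(u>-57)&(u<-43)&(abs(v+18)<4)),("plain+",(u>-57)&(u<-43)&(abs(v-18)<4)),("orange",(u>40)&(u<49)&(abs(v)<9))):
    s=u[m&(Z>.0515)&(Z<.057)];print(n,len(s),np.percentile(s,[3,20,50,80,97]).round(1))
s=st=status.state();print(st["tool_pos"],st["tool_rot"],st["joint_pos"])
p,d,W=look("wrist");np.savez("w3.npz",p=p,d=d,W=W)
X,Y,Z=W[...,0],W[...,1],W[...,2]
m=(abs(X-.46)<.09)&(abs(Y-.19)<.1)&(Z>.098)&(Z<.112)
r=cv2.minAreaRect((W[m][:,:2]*1000).astype(np.float32));print(m.sum(),r,np.median(Z[m]))
cv2.imwrite("pics/w3.png",cv2.cvtColor(p,cv2.COLOR_RGB2BGR))
E
python3 blue.py
```

```text
time: 5.0
tool_pos: [0.4602, 0.195, 0.2595]
tool_rot: [0.0, -0.511, 0.859, 0.0]
contact_force: [0.2, -1.2, 0.9]
gripper_width: 1.002
time: 6.0
tool_pos: [0.4614, 0.1925, 0.2593]
tool_rot: [-0.0, -0.575, 0.818, -0.0]
contact_force: [-1.2, 0.4, -0.6]
gripper_width: 0.997
plain- 23 [-50.3 -49.9 -48.9 -48.  -47.8]
plain+ 28 [-50.5 -49.9 -48.9 -48.1 -47.8]
orange 65 [43.4 43.8 44.7 45.6 46.1]
[0.46140465 0.19250928 0.25929279] [-8.04866604e-06 -5.75112713e-01  8.18074182e-01 -1.06654168e-06] [ 2.46306703e-01 -2.68204861e-01  1.86309008e+00 -7.76122468e-06
  1.54672170e+00 -2.54997328e+00]
1427 ((461.760009765625, 191.40052795410156), (136.16574096679688, 64.85065460205078), 70.41828155517578) 0.10261735583012288
```

View pics/w3.png

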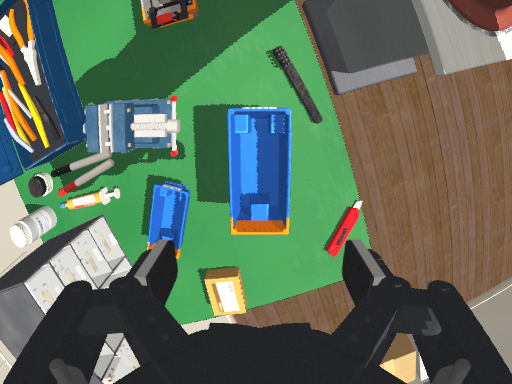

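Only the big tote shows beneath the gripper, at (260,170). Its fit is 136 x 65 mm at 70.4°, and it is centred within 1 mm. Descend and grip.

```bash
python3 -m crank '[1,-0.7,30,0,100,1,-0.7,65,0,100,1,-0.7,100,0,100,1,-0.7,130,0,100,1,-0.7,150,0,100,1,-0.7,162,0,100,1,-0.7,172,0,100,1,-0.7,180,0,100,1,-0.7,185,0,100,1,-0.7,185,0,100]'
python3 -m crank '[0,0,0,0,70,0,0,0,0,50,0,0,0,0,50,0,0,0,0,50,0,0,0,0,50,0,0,0,0,50,0,0,0,0,50,0,0,0,0,50,0,0,0,0,50,0,0,0,0,50]'
```

```text
time: 7.05
tool_pos: [0.4617, 0.1914, 0.0742]
tool_rot: [-0.0, -0.575, 0.818, 0.0]
contact_force: [0.0, -0.8, 0.3]
gripper_width: 1.004
time: 8.05
tool_pos: [0.4627, 0.1916, 0.0755]
tool_rot: [0.001, -0.575, 0.818, -0.0]
contact_force: [-0.4, 0.2, 5.5]
gripper_width: 0.734
```

```bash
python3 -m crank '[0,0,-4,0,50,0,0,-10,0,50,0,0,-20,0,50,0,0,-32,0,50,0,0,-46,0,50,0,0,-62,0,50,0,0,-80,0,50,0,0,-100,0,50,0,0,-120,0,50,0,0,-120,0,50]'
python3 - <<'E'
from h import *
st=status.state();print(st["tool_pos"],st["tool_rot"],st["contact_force"],st["gripper_width"],st["joint_pos"])
p,d,W=look("wrist");np.savez("w4.npz",p=p,d=d,W=W)
X,Y,Z=W[...,0],W[...,1],W[...,2]
m=(abs(X-.46)<.09)&(abs(Y-.19)<.1)&(Z>.20)&(Z<.24)
# only blue/orange
h=cv2.cvtColor(p,cv2.COLOR_RGB2HSV);m&=(h[...,1]>120)
P=W[m];r=cv2.minAreaRect((P[:,:2]*1000).astype(np.float32));print(m.sum(),r,np.median(Z[m]))
a,*_=np.linalg.lstsq(np.c_[P[:,:2]-[.4618,.1914],np.ones(len(P))],P[:,2],rcond=None);print("plane",a)
cv2.imwrite("pics/w4.png",cv2.cvtColor(p,cv2.COLOR_RGB2BGR))
E
```

```text
time: 9.05
tool_pos: [0.4639, 0.1919, 0.1991]
tool_rot: [0.004, -0.575, 0.818, -0.001]
contact_force: [0.6, 0.2, -2.2]
gripper_width: 0.739
[0.46394311 0.19192691 0.19910702] [ 0.00375962 -0.57518859  0.81801087 -0.00147397] [ 0.57892691  0.23829128 -2.1616155 ] 0.7391189356277261 [ 2.43940434e-01 -2.31683636e-01  1.93324455e+00 -3.86280420e-05
  1.43195534e+00 -2.55253152e+00]
14280 ((462.4768981933594, 185.5367889404297), (124.76248931884766, 90.26392364501953), 70.23457336425781) 0.2162546338549241
plane [-0.01252061 -0.03330258  0.21410646]
```

View pics/w4.png

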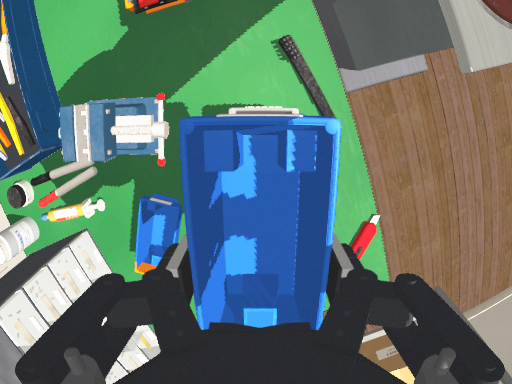

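Lifted clear: the wrist reads 2.2 N of weight, and the store tote shows beneath at the top edge. Carry it over and turn it.

```bash
python3 -m crank '[25,-12,0,8,50,50,-23,0,16,50,75,-35,0,24,50,100,-46,0,32,50,125,-58,0,40,50,150,-70,0,48,50,175,-81,0,56,50,200,-93,0,64,50,225,-104,0,72,50,248.5,-115.8,0,80,50]'
python3 -m crank '[0,0,0,8,50,0,0,0,16,50,0,0,0,24,50,0,0,0,32,50,0,0,0,40,50,0,0,0,48,50,0,0,0,56,50,0,0,0,64,50,0,0,0,72,50,0,0,0,80,50]'
python3 -m crank '[0,0,0,5,50,0,0,0,8.8,50,0,0,0,8.8,50,0,0,0,8.8,50,0,0,0,8.8,50,0,0,0,8.8,50,0,0,0,8.8,50,0,0,0,8.8,50,0,0,0,8.8,50,0,0,0,8.8,50]'
cat > st.py <<'E'
from h import *
st=status.state();k=np.load("kitpose.npz");c,a=k["c"],k["a"];e=np.array([np.cos(a),np.sin(a)]);f=np.array([-e[1],e[0]])
from scipy.spatial.transform import Rotation as R
w,x,y,z=st["tool_rot"];M=R.from_quat([x,y,z,w]).as_matrix()
d=(st["tool_pos"][:2]-c)*1000
F=st["contact_force"]
print("t",st["time"],"kit u,v",(d@e).round(2),(d@f).round(2),"z",(st["tool_pos"][2]*1000).round(2),"yawdiff",(np.degrees(np.arctan2(M[1,0],M[0,0])-a)).round(2),"tilt x,y",np.degrees(M[2,:2]).round(2),"F u,v,z",(F[:2]@e).round(1),(F[:2]@f).round(1),F[2].round(1),"T",st["ft_torque"].round(2),"w",st["gripper_width"].round(3))
E
python3 st.py
```

```text
time: 10.1
tool_pos: [0.4857, -0.0826, 0.1928]
tool_rot: [-0.001, 0.088, 0.996, 0.0]
contact_force: [0.7, -0.3, -2.3]
gripper_width: 0.738
time: 11.1
tool_pos: [0.4857, -0.0814, 0.1927]
tool_rot: [-0.001, 0.708, 0.706, -0.001]
contact_force: [1.2, 0.1, -2.7]
gripper_width: 0.732
time: 12.1
tool_pos: [0.4866, -0.0817, 0.1943]
tool_rot: [0.0, 0.758, 0.652, 0.0]
contact_force: [0.3, 0.1, -2.8]
gripper_width: 0.736Traceback (most recent call last):
  File "st.py", line 7, in <module>
    print("t",st["time"],"kit u,v",(d@e).round(2),(d@f).round(2),"z",(st["tool_pos"][2]*1000).round(2),"yawdiff",(np.degrees(np.arctan2(M[1,0],M[0,0])-a)).round(2),"tilt x,y",np.degrees(M[2,:2]).round(2),"F u,v,z",(F[:2]@e).round(1),(F[:2]@f).round(1),F[2].round(1),"T",st["ft_torque"].round(2),"w",st["gripper_width"].round(3))
                                                                                                                                                                                                                                                                                                           ^^^^^^^^^^^^^^^^^^^^^^^^^
AttributeError: 'float' object has no attribute 'round'
```

```bash
sed -i 's/st\["gripper_width"\].round(3)/round(float(st["gripper_width"]),3)/' st.py; cat > rim.py <<'E'
from h import *
exec(open("st.py").read())
p,d,W=look("wrist");np.savez("w5.npz",p=p,d=d,W=W)
q=W[...,:2]-c;u=q@e*1000;v=q@f*1000;Z=W[...,2]*1000
h=cv2.cvtColor(p,cv2.COLOR_RGB2HSV);bl=(h[...,1]>120)&(h[...,0]>95)&(h[...,0]<125)
zt=st["tool_pos"][2]*1000+27
for u0 in range(-10,75,5):
    s=bl&(u>=u0)&(u<u0+5)&(abs(Z-zt)<8)
    t=[s&(v<-28)&(v>-33),s&(v>28)&(v<33)]
    print(u0,[np.percentile(Z[k],80).round(1) if k.sum()>3 else None for k in t],[np.percentile(v[s],1).round(1),np.percentile(v[s],99).round(1)] if s.any() else "")
s=bl&(abs(Z-zt)<4)&(abs(v)<22)&(u>40);print("end edge",np.percentile(u[s],[5,50,90,98]).round(1),"z",np.percentile(Z[s],[10,50,90]).round(1))
E
python3 rim.py
```

```text
t 12.1 kit u,v -2.12 -0.16 z 194.35 yawdiff -0.07 tilt x,y [0. 0.] F u,v,z 0.1 -0.3 -2.8 T [-0.02 -0.01 -0.  ] w 0.736
-10 [np.float64(222.1), np.float64(222.0)] [np.float64(-32.3), np.float64(30.5)]
-5 [np.float64(222.1), np.float64(221.9)] [np.float64(-32.3), np.float64(30.5)]
0 [np.float64(222.2), np.float64(221.8)] [np.float64(-32.3), np.float64(30.5)]
5 [np.float64(222.2), np.float64(221.8)] [np.float64(-32.5), np.float64(30.8)]
10 [np.float64(222.2), np.float64(221.8)] [np.float64(-32.5), np.float64(30.8)]
15 [np.float64(222.4), np.float64(222.0)] [np.float64(-32.5), np.float64(30.7)]
20 [np.float64(222.1), np.float64(221.9)] [np.float64(-32.7), np.float64(30.6)]
25 [np.float64(222.1), np.float64(222.0)] [np.float64(-32.6), np.float64(30.6)]
30 [np.float64(222.2), np.float64(221.9)] [np.float64(-32.7), np.float64(30.7)]
35 [np.float64(222.2), np.float64(221.8)] [np.float64(-32.6), np.float64(30.6)]
40 [np.float64(222.2), np.float64(221.9)] [np.float64(-32.6), np.float64(30.8)]
45 [np.float64(222.3), np.float64(222.1)] [np.float64(-32.6), np.float64(30.8)]
50 [np.float64(222.1), np.float64(222.0)] [np.float64(-32.6), np.float64(30.9)]
55 [np.float64(222.4), np.float64(222.0)] [np.float64(-32.6), np.float64(30.7)]
60 [np.float64(222.5), np.float64(222.3)] [np.float64(-32.4), np.float64(30.6)]
65 [np.float64(222.3), np.float64(222.1)] [np.float64(-31.4), np.float64(28.5)]
70 [None, None] 
end edge [63.4 65.1 66.4 66.7] z [220.2 221.6 222.6]
```

```bash
python3 -m crank '[-1,-0.5,15,0,50,-2.5,-0.5,30,0,50,-2.5,-0.5,45,0,50,-2.5,-0.5,60,0,50,-2.5,-0.5,72,0,50,-2.5,-0.5,82,0,50,-2.5,-0.5,90,0,50,-2.5,-0.5,94,0,50,-2.5,-0.5,96,0,50,-2.5,-0.5,96,0,50]'; python3 st.py
python3 -m crank '[0,0,0.3,0,50,0,0,0.6,0,50,0,0,0.9,0,50,0,0,1.2,0,50,0,0,1.5,0,50,0,0,1.8,0,50,0,0,2.1,0,50,0,0,2.4,0,50,0,0,2.5,0,50,0,0,2.5,0,50]'; python3 st.py
```

```text
time: 13.15
tool_pos: [0.4859, -0.0841, 0.0985]
tool_rot: [0.0, 0.758, 0.652, 0.0]
contact_force: [-0.4, -0.1, -3.9]
gripper_width: 0.733
t 13.15 kit u,v -4.66 0.14 z 98.48 yawdiff -0.07 tilt x,y [-0.    0.02] F u,v,z -0.1 0.4 -3.9 T [0.01 0.04 0.  ] w 0.733
time: 14.15
tool_pos: [0.4857, -0.084, 0.0958]
tool_rot: [-0.0, 0.758, 0.652, 0.0]
contact_force: [0.5, 0.3, -2.0]
gripper_width: 0.739
t 14.15 kit u,v -4.6 0.35 z 95.81 yawdiff -0.07 tilt x,y [0.01 0.  ] F u,v,z 0.4 -0.4 -2.0 T [ 0.01  0.05 -0.02] w 0.739
```

```bash
python3 -m crank '[0,0,0.3,0,50,0,0,0.6,0,50,0,0,0.8,0,50,0,0,1,0,50,0,0,1.2,0,50,0,0,1.4,0,50,0,0,1.5,0,50,0,0,1.5,0,50,0,0,1.5,0,50,0,0,1.5,0,50]'; python3 st.py
```

```text
time: 15.15
tool_pos: [0.4857, -0.084, 0.0943]
tool_rot: [-0.0, 0.758, 0.652, -0.0]
contact_force: [0.2, 0.6, -3.1]
gripper_width: 0.73
t 15.15 kit u,v -4.61 0.39 z 94.27 yawdiff -0.07 tilt x,y [ 0. -0.] F u,v,z 0.6 -0.2 -3.1 T [ 0.1   0.02 -0.01] w 0.73
```

```bash
python3 -m crank '[0,0,0.3,0,50,0,0,0.6,0,50,0,0,0.8,0,50,0,0,1,0,50,0,0,1.2,0,50,0,0,1.4,0,50,0,0,1.5,0,50,0,0,1.5,0,50,0,0,1.5,0,50,0,0,1.5,0,50]'; python3 st.py
```

```text
time: 16.15
tool_pos: [0.4859, -0.0842, 0.093]
tool_rot: [0.0, 0.758, 0.652, 0.0]
contact_force: [-0.9, -1.2, 0.6]
gripper_width: 0.738
t 16.15 kit u,v -4.76 0.21 z 92.96 yawdiff -0.08 tilt x,y [-0.02  0.02] F u,v,z -1.4 0.7 0.6 T [-0.02  0.01 -0.06] w 0.738
```

```bash
cat > rim2.py <<'E'
import sys
from h import *
exec(open("st.py").read())
p,d,W=look("wrist");np.savez("w6.npz",p=p,d=d,W=W)
q=W[...,:2]-c;u=q@e*1000;v=q@f*1000;Z=W[...,2]*1000
h=cv2.cvtColor(p,cv2.COLOR_RGB2HSV);bl=(h[...,1]>120)&(h[...,0]>95)&(h[...,0]<125)
zt=st["tool_pos"][2]*1000+27
s=bl&(u>-10)&(u<60)&(abs(Z-zt)<6)&(((v<-29)&(v>-32))|((v<30)&(v>27.5)))
A,*_=np.linalg.lstsq(np.c_[u[s],v[s],np.ones(s.sum())],Z[s],rcond=None)
print("rim z at mid",A[2].round(2),"pitch/roll deg",np.degrees(A[:2]).round(2),s.sum())
s=bl&(abs(Z-zt)<4)&(abs(v)<22)&(u>40);print("end edge",np.percentile(u[s],[50,90,98]).round(1))
red=(h[...,1]>150)&((h[...,0]<8)|(h[...,0]>172))&(u>60)&(u<100)&(abs(v)<14)&(Z>60)
if red.sum()>3: print("lever u",np.percentile(u[red],[2,50,98]).round(1),"z",np.median(Z[red]).round(1))
if len(sys.argv)>1:
    cv2.imwrite("pics/"+sys.argv[1],cv2.cvtColor(p,cv2.COLOR_RGB2BGR))
E
python3 rim2.py w6.png; python3 - <<'E'
from h import *
z=np.load("w2.npz");W=z["W"];k=np.load("kitpose.npz");c,a=k["c"],k["a"];e=np.array([np.cos(a),np.sin(a)]);f=np.array([-e[1],e[0]])
q=W[...,:2]-c;u=q@e*1000;v=q@f*1000;Z=W[...,2]*1000
h=cv2.cvtColor(z["p"],cv2.COLOR_RGB2HSV)
red=(h[...,1]>150)&((h[...,0]<8)|(h[...,0]>172))&(u>60)&(u<100)&(abs(v)<14)&(Z>60)
print("lever before",np.percentile(u[red],[2,50,98]).round(1))
E
```

```text
t 16.15 kit u,v -4.76 0.21 z 92.96 yawdiff -0.08 tilt x,y [-0.02  0.02] F u,v,z -1.4 0.7 0.6 T [-0.02  0.01 -0.06] w 0.738
rim z at mid 118.96 pitch/roll deg [ 0.38 -1.18] 2700
end edge [62.5 63.8 64.1]
lever u [73.1 77.4 82.2] z 93.0
lever before [72.4 77.1 81.9]
```

View pics/w6.png

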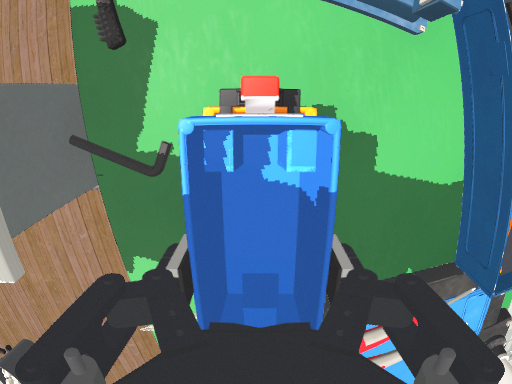

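```bash
cat > rp.py <<'E'
from h import *
k=np.load("kitpose.npz");c,a=k["c"],k["a"];e=np.array([np.cos(a),np.sin(a)]);f=np.array([-e[1],e[0]])
for fn,zt in(("w5.npz",194.35+27.7),("w6.npz",status.state()["tool_pos"][2]*1000+27.7)):
    z=np.load(fn);W=z["W"];p=z["p"]
    q=W[...,:2]-c;u=q@e*1000;v=q@f*1000;Z=W[...,2]*1000
    h=cv2.cvtColor(p,cv2.COLOR_RGB2HSV);bl=(h[...,1]>120)&(h[...,0]>95)&(h[...,0]<125)&(abs(Z-zt)<7)
    for sg in(-1,1):
        U=[];P=[]
        for u0 in range(-10,60,5):
            s=bl&(u>=u0)&(u<u0+5)&(sg*v>27)&(sg*v<34)
            if s.sum()>5:U.append(u0+2.5);P.append(np.percentile(Z[s],80))
        b=np.polyfit(U,P,1);print(fn,sg,"mid",b[1].round(2),"rel tcp",(b[1]-zt+27.7).round(2),"pitch deg",np.degrees(b[0]).round(2),"at 62:",(b[1]+62*b[0]).round(2))
E
python3 rp.py
```

```text
w5.npz -1 mid 222.22 rel tcp 27.87 pitch deg 0.1 at 62: 222.33
w5.npz 1 mid 221.72 rel tcp 27.37 pitch deg 0.08 at 62: 221.81
w6.npz -1 mid 120.89 rel tcp 27.9 pitch deg 0.36 at 62: 121.28
w6.npz 1 mid 120.43 rel tcp 27.44 pitch deg 0.3 at 62: 120.76
```

```bash
python3 -m crank '[0.2,0,0,0,50,0.4,0,0,0,50,0.6,0,0,0,50,0.8,0,0,0,50,1,0,0,0,50,1.2,0,0,0,50,1.2,0,0,0,50,1.2,0,0,0,50,1.2,0,0,0,50,1.2,0,0,0,50]'; python3 st.py
python3 -m crank '[0,0,0.2,0,50,0,0,0.4,0,50,0,0,0.6,0,50,0,0,0.8,0,50,0,0,1,0,50,0,0,1,0,50,0,0,1,0,50,0,0,1,0,50,0,0,1,0,50,0,0,1,0,50]'; python3 st.py
```

```text
time: 17.2
tool_pos: [0.4859, -0.0829, 0.0928]
tool_rot: [0.0, 0.758, 0.652, 0.0]
contact_force: [-0.1, -2.1, 0.9]
gripper_width: 0.733
t 17.2 kit u,v -3.47 0.33 z 92.84 yawdiff -0.07 tilt x,y [-0.    0.01] F u,v,z -2.1 -0.2 0.9 T [-0.2  -0.01 -0.09] w 0.733
time: 18.2
tool_pos: [0.486, -0.0829, 0.0918]
tool_rot: [0.0, 0.758, 0.652, 0.0]
contact_force: [-0.1, -3.4, 2.2]
gripper_width: 0.735
t 18.2 kit u,v -3.45 0.3 z 91.85 yawdiff -0.07 tilt x,y [-0.    0.01] F u,v,z -3.4 -0.4 2.2 T [-0.21 -0.03 -0.04] w 0.735
```

```bash
python3 rim2.py w7.png; python3 rp.py | tail -2
python3 - <<'E'
import cv2
p=cv2.imread("pics/w7.png")[60:145,180:345]
cv2.imwrite("pics/w7c.png",cv2.resize(p,None,fx=4.8,fy=4.8,interpolation=cv2.INTER_CUBIC))
E
```

```text
t 18.2 kit u,v -3.45 0.3 z 91.85 yawdiff -0.07 tilt x,y [-0.    0.01] F u,v,z -3.4 -0.4 2.2 T [-0.21 -0.03 -0.04] w 0.735
rim z at mid 117.89 pitch/roll deg [ 0.42 -1.47] 2641
end edge [63.7 65.1 65.4]
lever u [74.8 79.1 83.5] z 93.0
w6.npz -1 mid 119.79 rel tcp 27.93 pitch deg 0.55 at 62: 120.38
w6.npz 1 mid 119.34 rel tcp 27.48 pitch deg 0.35 at 62: 119.72
```

View pics/w7c.png

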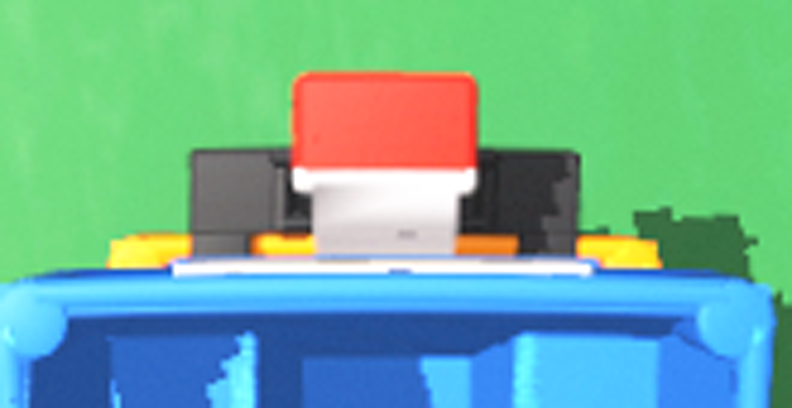

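The catch lever has moved out about 2 mm while the tote stays level (pitch about 0.4°), and its feet are already below lip height. The rib is wedging the catch, so I'll press on gently.

```bash
python3 -m crank '[0,0,0.2,0,50,0,0,0.4,0,50,0,0,0.6,0,50,0,0,0.8,0,50,0,0,1,0,50,0,0,1.2,0,50,0,0,1.4,0,50,0,0,1.6,0,50,0,0,1.6,0,50,0,0,1.6,0,50]'; python3 rim2.py; python3 rp.py | tail -2
python3 - <<'E'
from h import *
k=np.load("kitpose.npz");c,a=k["c"],k["a"];e=np.array([np.cos(a),np.sin(a)]);f=np.array([-e[1],e[0]])
for n in("w2","w5","w6"):
    W=np.load(f"{n}.npz")["W"];q=W[...,:2]-c;u=q@e*1000;v=q@f*1000;Z=W[...,2]*1000
    for sg in(-1,1):
        s=(Z>68)&(Z<76)&(sg*v>15)&(sg*v<20)&(u>62)&(u<90);print(n,sg,"block outer",np.percentile(u[s],[50,90,98]).round(1) if s.sum()>5 else s.sum())
E
```

```text
time: 19.25
tool_pos: [0.4853, -0.0828, 0.0892]
tool_rot: [-0.0, 0.758, 0.652, -0.0]
contact_force: [0.1, -3.8, -2.1]
gripper_width: 0.733
t 19.25 kit u,v -3.48 0.92 z 89.24 yawdiff -0.08 tilt x,y [-0.01 -0.06] F u,v,z -3.7 -0.7 -2.1 T [-0.64 -0.13 -0.09] w 0.733
rim z at mid 115.5 pitch/roll deg [-0.2  -2.46] 1906
end edge [63.8 65.1 65.4]
lever u [75.2 79.8 84.6] z 93.0
w6.npz -1 mid 117.15 rel tcp 27.84 pitch deg -0.22 at 62: 116.92
w6.npz 1 mid 116.68 rel tcp 27.37 pitch deg -0.27 at 62: 116.39
w2 -1 block outer [69.5 75.9 77.3]
w2 1 block outer [69.6 75.8 76.8]
w5 -1 block outer [70.4 75.8 76.7]
w5 1 block outer [70.5 75.9 76.8]
w6 -1 block outer [71.3 76.1 77.2]
w6 1 block outer [71.3 76.2 77.2]
```

```bash
python3 -m crank '[0,0,0.2,0,50,0,0,0.4,0,50,0,0,0.6,0,50,0,0,0.8,0,50,0,0,1,0,50,0,0,1.2,0,50,0,0,1.2,0,50,0,0,1.2,0,50,0,0,1.2,0,50,0,0,1.2,0,50]'; python3 rim2.py; python3 rp.py | tail -2
```

```text
time: 20.3
tool_pos: [0.4859, -0.0829, 0.089]
tool_rot: [-0.0, 0.758, 0.652, -0.0]
contact_force: [-0.8, -4.2, -2.1]
gripper_width: 0.734
t 20.3 kit u,v -3.42 0.4 z 89.01 yawdiff -0.07 tilt x,y [-0.   -0.01] F u,v,z -4.3 0.2 -2.1 T [-0.52  0.21 -0.03] w 0.734
rim z at mid 115.11 pitch/roll deg [-0.04 -1.53] 2499
end edge [63.8 65.2 65.5]
lever u [75.2 79.9 84.6] z 93.0
w6.npz -1 mid 116.91 rel tcp 27.9 pitch deg -0.04 at 62: 116.87
w6.npz 1 mid 116.39 rel tcp 27.38 pitch deg -0.05 at 62: 116.34
```

```bash
python3 -m crank '[0,0,0.2,0,50,0,0,0.4,0,50,0,0,0.6,0,50,0,0,0.8,0,50,0,0,1,0,50,0,0,1.2,0,50,0,0,1.2,0,50,0,0,1.2,0,50,0,0,1.2,0,50,0,0,1.2,0,50]'; python3 rim2.py; python3 rp.py | tail -2
```

```text
time: 21.35
tool_pos: [0.4858, -0.0828, 0.0877]
tool_rot: [-0.0, 0.758, 0.652, 0.0]
contact_force: [-1.0, -0.1, -1.7]
gripper_width: 0.733
t 21.35 kit u,v -3.37 0.43 z 87.7 yawdiff -0.07 tilt x,y [ 0.01 -0.01] F u,v,z -0.2 1.0 -1.7 T [ 0.03  0.   -0.03] w 0.733
rim z at mid 113.84 pitch/roll deg [-0.02 -1.61] 2445
end edge [63.9 65.2 65.5]
lever u [72.9 77.5 82.2] z 93.1
w6.npz -1 mid 115.6 rel tcp 27.88 pitch deg 0.03 at 62: 115.64
w6.npz 1 mid 115.1 rel tcp 27.38 pitch deg 0.01 at 62: 115.11
```

The catch has snapped: the lever is back at 77.5 mm and the side force is gone. Press gently the last bit until it seats.

```bash
python3 -m crank '[0,0,0.2,0,50,0,0,0.4,0,50,0,0,0.6,0,50,0,0,0.8,0,50,0,0,0.8,0,50,0,0,0.8,0,50,0,0,0.8,0,50,0,0,0.8,0,50,0,0,0.8,0,50,0,0,0.8,0,50]'; python3 st.py; python3 -m crank '[0,0,0.2,0,50,0,0,0.4,0,50,0,0,0.6,0,50,0,0,0.8,0,50,0,0,0.8,0,50,0,0,0.8,0,50,0,0,0.8,0,50,0,0,0.8,0,50,0,0,0.8,0,50,0,0,0.8,0,50]'; python3 rim2.py;  python3 rp.py | tail -2
```

```text
time: 22.4
tool_pos: [0.486, -0.0829, 0.0875]
tool_rot: [-0.0, 0.758, 0.652, -0.0]
contact_force: [-3.4, 0.9, 6.2]
gripper_width: 0.733
t 22.4 kit u,v -3.44 0.27 z 87.49 yawdiff -0.07 tilt x,y [ 0.   -0.01] F u,v,z 0.4 3.5 6.2 T [0.26 0.77 0.  ] w 0.733
time: 23.4
tool_pos: [0.4861, -0.0829, 0.0875]
tool_rot: [-0.0, 0.758, 0.652, -0.0]
contact_force: [-5.1, 2.0, 9.4]
gripper_width: 0.736
t 23.4 kit u,v -3.44 0.16 z 87.46 yawdiff -0.06 tilt x,y [-0.   -0.01] F u,v,z 1.2 5.3 9.4 T [0.38 1.23 0.03] w 0.736
rim z at mid 113.41 pitch/roll deg [ 0.09 -0.97] 2715
end edge [63.8 65.1 65.4]
lever u [72.8 77.4 82.1] z 93.0
w6.npz -1 mid 115.37 rel tcp 27.93 pitch deg -0.03 at 62: 115.34
w6.npz 1 mid 114.93 rel tcp 27.49 pitch deg 0.04 at 62: 114.97
```

Seated at TCP 87.5 mm, as predicted for home. Now relax, open and retreat.

```bash
python3 -m crank '[0,0,-0.5,0,50,0,0,-1,0,50,0,0,-1,0,60,0,0,-1,0,75,0,0,-1,0,85,0,0,-1,0,100,0,0,-1,0,100,0,0,-1,0,100,0,0,-1,0,100,0,0,-1,0,100]'; python3 st.py
python3 -m crank '[0,0,-5,0,100,0,0,-12,0,100,0,0,-25,0,100,0,0,-45,0,100,0,0,-70,0,100,0,0,-95,0,100,0,0,-120,0,100,0,0,-130,0,100,0,0,-130,0,100,0,0,-130,0,100]'
cat > fin.py <<'E'
from h import *
k=np.load("kitpose.npz");c,a=k["c"],k["a"];e=np.array([np.cos(a),np.sin(a)]);f=np.array([-e[1],e[0]])
p,d,W=look("wrist");np.savez("w9.npz",p=p,d=d,W=W)
q=W[...,:2]-c;u=q@e*1000;v=q@f*1000;Z=W[...,2]*1000
m=(abs(u)<80)&(abs(v)<45)&(abs(Z-115)<5)
print(m.sum(),cv2.minAreaRect(np.c_[u[m],v[m]].astype(np.float32)))
P=np.c_[u[m],v[m],np.ones(m.sum())];A,*_=np.linalg.lstsq(P,Z[m],rcond=None);print("z,pitch,roll",A[2],np.degrees(A[:2]))
h=cv2.cvtColor(p,cv2.COLOR_RGB2HSV)
red=(h[...,1]>150)&((h[...,0]<8)|(h[...,0]>172))&(u>60)&(u<100)&(abs(v)<14)&(Z>60)
print("lever",np.percentile(u[red],[2,50,98]).round(1))
cv2.imwrite("pics/w9.png",cv2.cvtColor(p,cv2.COLOR_RGB2BGR))
E
python3 fin.py; python3 st.py
```

```text
time: 24.45
tool_pos: [0.4859, -0.0829, 0.0872]
tool_rot: [0.0, 0.758, 0.652, 0.0]
contact_force: [0.2, -0.5, 0.1]
gripper_width: 0.998
t 24.45 kit u,v -3.46 0.33 z 87.2 yawdiff -0.07 tilt x,y [-0.  0.] F u,v,z -0.4 -0.3 0.1 T [0.   0.07 0.  ] w 0.998
time: 25.45
tool_pos: [0.4856, -0.0828, 0.2166]
tool_rot: [-0.0, 0.758, 0.652, -0.0]
contact_force: [-1.4, -0.9, -0.7]
gripper_width: 0.999
2107 ((-2.4210433959960938, -1.3103713989257812), (64.8482437133789, 136.92343139648438), 89.95409393310547)
z,pitch,roll 114.14067330416546 [ 0.13382448 -0.02034786]
lever [73.6 77.2 81.7]
t 25.5 kit u,v -3.29 1.12 z 215.75 yawdiff -0.07 tilt x,y [ 0.02 -0.13] F u,v,z -0.3 0.3 -0.1 T [ 0.05 -0.03 -0.05] w 0.999
```

View pics/w9.png

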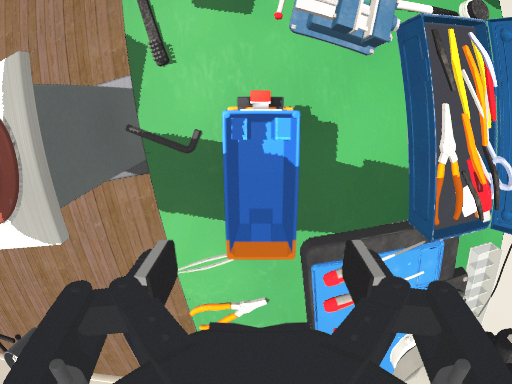

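```bash
python3 -c "
from plant import order
print(order.job_done())"
```

```text
the job is handed in; nothing more can be done
None
```

The larger blue tote is now stacked on the full grey tote, turned half round, with the catch snapped over its end rib. I handed the job in at about 25.5 s.

**What I did:** I lifted it straight out of the grey tote and turned it 169° on the way over. I set it down slightly short of the catch, eased it 1.2 mm towards the catch, then pressed it down in small steps. The lever moved out about 2.8 mm and snapped back. Pressing met a hard stop at the expected height, with at most about 12 N down.

**Last checks:**
- **Level:** the rim is within about 0.15°.
- **Position:** it sits about 2.4 mm along and 1.3 mm sideways from the full tote's centre, with its orange end over the plain end.
- **Catch:** the lever is back where it started (77.2 mm, against 77.1 mm before).
- **Release:** the gripper is open and clear, with no contact force. The tools in the last view look undisturbed.

**Did not agree or not checked:**
- **Height:** the camera put the rim 1 to 2 mm lower than the expected 116 mm. It had read the other rims 1 to 1.4 mm low too, so I relied on the hard stop.
- **Feel:** I never felt a separate drop of the feet. They were already below lip height when I first felt contact, about where I had measured the gap.
- **Jar:** I did not see it after stacking, because the blue tote covers it.

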